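# Park the slicer carriage on its stop pin

### The arm

A 6-joint arm with a two-finger parallel gripper is mounted at the origin on a cart in front of the work surface, level with it; the furniture and walls round the work are solid. World frame = base frame: x ahead of the robot, y to its left, z up, the work surface at z = 0. Lengths are in m, angles in rad, forces in N, time in s.
With the tool pointing down it reaches from about 0.35 to 0.875 m from the base axis. Payload 15.5 kg.
Tool frame: the origin (TCP) lies midway between the tips of the shut fingers; the grasp point (between the pads) lies 19 mm behind it (ctrl.pinch_z is the distance from the TCP to the grasp point, in m); z points along the fingers, y is the line along which they close (so a half turn about z gives the same grasp; the last joint's range is limited). The gripper opens to 85 mm and grips with 20 to 120 N. Pads are 22 mm wide; open, the fingers measure 114 mm over their backs; the gripper's body (76 mm by 85 mm) begins 54 mm behind the grasp point. The pads swing forward as they close: fully open they stand 13 mm farther back than shut.
Start: joints at [-1.24, 0.494, 1.345, -0, 1.302, -0.096], TCP at [0.259, -0.569, 0.201] pointing down, gripper open.
Joint ranges: [-2.91, 2.91], [-0.82, 2.16], [0.22, 2.67], [-1.22, 4.37], [0.12, 2.79], [-3.08, 3.08]. Speed limits (rad/s): [1.89, 1.89, 2.57, 3.01, 3.01, 3.01].

### API

Orientations are given as a rotation vector (axis times angle).
In Python, from station import status, vision, order, ctrl gives the robot as it stands. The module is installed in compiled form; this text tells all that it offers.
- The arm moves only by the tool send_rows, never from a script. Its argument "series" is one flat list of numbers, 5 for each row, row after row: the shift along the world's x, y, z as a fraction of full scale, then the turn about the world's z as a fraction of full scale, then the opening, from -1 (shut) to 1 (fully open). In form: [dx, dy, dz, twist, gripper, dx, dy, dz, twist, gripper, ...]. A call has 1 to 8 rows; each row shifts and turns the commanded pose from where the row before left it; what a row does not reach is not made up. Full scale, the value 1, is 0.04 m for a shift and 0.08 rad for a turn. A row lasts 1/12 s, in which the tool goes at most 41.7 mm and 7.16 degrees, less where a joint would pass 70% of its speed; a pose out of reach is approached as far as the arm can. A call with a number of a shift or a turn outside -1 to 1 is refused whole. A call with a gripper value outside its range is refused whole. The fingers move at their own pace and stop on an object; "squeeze" is the grip in N (left out, the last holds). Time passes only in rows, so rows that do not move let the fingers close. It gives the time, the measured TCP pose, the force and the opening at its end, in the units of the state.
- status.sense(): the state, without advancing time (a new reading comes with each control period).
- vision.snapshot(name): name is "side" or "top"; returns a dict with "image" (400x640x3 uint8, blue, green, red), "vertical_fov" (degrees; the focal length in pixels is half the picture's height over the tangent of half this angle, whatever the lens; pixels are square), "cx", "cy" (the principal point, pixels), "world_from_camera" (4x4, takes a point from camera to world coordinates). Camera axes: x right, y down, z forward; pixel columns grow to the right and rows downward; lengths in m; the calibration is good to about 2 mm. A picture is of the moment at which its call begins. There is no depth.
- order.job_done(): hands the job in, once; it reports no verdict.
The state is a dict: "time": time; "q": joint angles; "qd": joint speeds; "effort": joint torques, N m; "position": TCP position; "orientation": TCP orientation; "ft_force": force on the tool from outside, world axes, zero at the start; "wrist_torque": the same for the moment, N m; "width": opening from 0.0 (shut) to 1.0 (fully open).
Only numpy, scipy, OpenCV 4.12 (cv2) and the standard library are available. Lean on these libraries where they do the work, as an engineer would, in place of code of your own. Each camera call takes 0.05 s, during which the arm holds its last target. There are 200 camera calls.

### The job

Park the bench slicer so that its carriage covers the blade: press the stop pin on its left side fully down, then push the white carriage forward by its upright handle plate until its catch is well past the pin, and let go so that the spring brings it back and it comes to rest against the pin, half-way along. Use closed fingers and only push: nothing is gripped or lifted, nothing is forced hard against its end stop, and the small things standing round the slicer stay where they are.

Things in the scene. Friction and masses are not known exactly. Their poses are not given: they have to be found in the camera images.
- slicer: Low steel bench slicer, fixed to the worktop. Bed 320 long (x -0.17 to +0.15) x 130 wide, its face 30 mm high; 48 mm high cross bars at both ends. Origin on the worktop under the bed's centreline; x forward, the way the carriage is pushed, y left, z up. Blade slot across the bed at x = 0.025. A 62 mm high bracket on the left side carries the stop pin.
- carriage (a joint): Travel (m) of the white carriage along the slicer's +x: 0 rear stop (start; spring about 4 N, 7 N at the far end), 0.110 front stop. With the pin down, its sprung catch ducks past the pin going forward (2 N more), is past at 0.056, and on return stands against the pin at 0.055; pin up, it returns to 0. Well past the pin: at least 0.065; 0.085 is a good push.
- stop_pin (a joint): Travel in m of the stop pin, straight down: 0 up (start, 0 to 0.002), 0.012 fully down. It yields to about 4 N and stays where it is left; it must be at least 0.010 down to serve.
- push_face (a point): Middle of the rear face of the upright handle plate at the carriage's rear end; push it toward slicer +x. Plate 10 thick, 70 wide (35 either side), from 50 to 108 mm above the worktop; this point is 83 mm high, at slicer x = -0.120, y = -0.010 at the start, and moves with the carriage. Behind it the bed is free; the rear cross bar (48 mm high) begins 39 mm behind it.
- pin_top (a point): Centre of the top of the stop pin's round dark steel knob (26 diameter, 12 thick), 87 mm above the worktop when up, 75 mm when down; at x = 0.030, y = 0.058 of the slicer; moves with the pin.
- cup: Small steel sauce cup, 72 wide, 63 high, right of the slicer; origin under its centre. Leave it.
- salt: Salt shaker, 44 wide, 90 high, right of the slicer; origin under its centre. Leave it.
- kitchen_timer: White kitchen timer lying flat, 62 x 62 x 20, left of the slicer, near the soup warmer; origin under its centre. Leave it.
- felt_pen: Black and white felt pen, 135 x 17 x 16, lying left of the slicer; origin under its centre. Leave it.

How it is judged:
By the outcome, as a careful person would: the job done as asked, in the order asked, and still so for the second after the job is handed in, with the robot touching nothing.
It also fails if it takes over 38 s, if anything falls off the work surface, if the arm or the gripper's body presses on something with over 40 N, if the wrist force passes 120 N, or if a joint passes its speed limit or range.

## Working session

There is one attempt and no reset: what is moved stays moved. The work goes in short steps, Python scripts to look and compute and a tool call to move; the robot and the scene stay as the last step left them, time stands still between calls to the robot, and variables do not carry over. Pictures are saved under pics/ and viewed, on a budget of 10 in all, crops included, one or two more only if the job needs it, and the job is handed in when it is done.

Besides the shell and the picture viewer there is one more tool, called after "Request:" by a JSON object that holds its "fn" and its "kwargs", one argument or row to a line. send_rows: Moves the arm, as the interface text tells. Shift numbers are shares of 0.04 m and turn numbers shares of 0.08 rad, none past 1 either way. Its arguments: {"type":"object","properties":{"series":{"type":"array","items":{"type":"number"}},"squeeze":{"type":"number"}},"required":["series"]}

```bash
mkdir -p pics
cat > h.py <<'E'
import numpy as np, cv2, pickle
from station import status, vision, order, ctrl
def snap(cam,name):
    d=vision.snapshot(cam); cv2.imwrite(f'pics/{name}.png',d['image']); pickle.dump(d,open(f'pics/{name}.pkl','wb')); return d
def load(n): return pickle.load(open(f'pics/{n}.pkl','rb'))
def ray(d,u,v):
    f=200/np.tan(np.radians(d['vertical_fov'])/2); T=np.array(d['world_from_camera'])
    return T[:3,3],T[:3,:3]@np.array([(u-d['cx'])/f,(v-d['cy'])/f,1])
def atz(d,u,v,z):
    o,r=ray(d,u,v); return o+r*(z-o[2])/r[2]
def proj(d,p):
    f=200/np.tan(np.radians(d['vertical_fov'])/2); T=np.array(d['world_from_camera'])
    c=T[:3,:3].T@(np.array(p)-T[:3,3]); return [f*c[0]/c[2]+d['cx'],f*c[1]/c[2]+d['cy']]
E
python3 - <<'E'
from h import *
for c in('top','side'):
    d=snap(c,c+'0'); print(c,d['vertical_fov'],d['cx'],d['cy'],np.round(d['world_from_camera'],3).tolist())
print(status.sense())
E
```

```text
top 48.69619292465466 318.317837597454 199.50791189066746 [[0.012, -0.998, 0.059, 0.482], [-1.0, -0.011, 0.023, -0.136], [-0.022, -0.059, -0.998, 1.128], [0.0, 0.0, 0.0, 1.0]]
side 47.978404074292555 321.5155595959793 197.77906057774086 [[-0.997, -0.067, 0.048, 0.489], [-0.08, 0.645, -0.76, 0.64], [0.02, -0.761, -0.648, 0.742], [0.0, 0.0, 0.0, 1.0]]
{'time': 0.1, 'q': array([-1.23949983e+00,  4.94097449e-01,  1.34603816e+00,  2.67702548e-05,
        1.30247343e+00, -9.55131895e-02]), 'qd': array([-0.00224856, -0.00066018, -0.00220566, -0.00186363, -0.00026631,
       -0.00078518]), 'effort': array([ 1.12231130e-03, -8.83590388e+01, -3.84563649e+01, -1.95434986e-04,
        5.25524199e-03,  4.61500491e-06]), 'position': array([ 0.25862767, -0.56861942,  0.20098507]), 'orientation': array([-3.06934007e+00, -6.65128595e-01,  1.47476243e-04]), 'ft_force': array([-1.033843  ,  0.51817795, -0.82825924]), 'wrist_torque': array([ 0.02420171, -0.02463141,  0.00459959]), 'width': 0.9990516709535603}
```

View pics/top0.png

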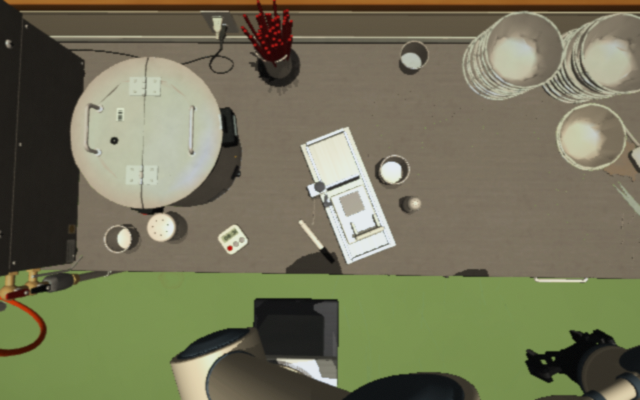

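View pics/side0.png

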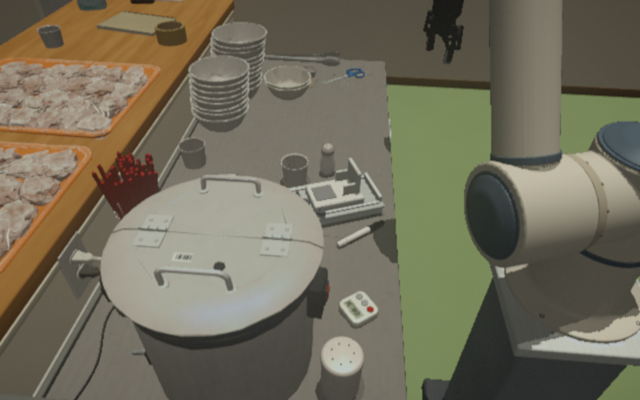

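The top view shows the slicer centred near (350,195), with its rear end toward the robot. The pin knob is near (319,187) and the handle near (367,230). In the side view the slicer is partly hidden by the soup warmer. Next I'll enlarge the top view.

Run:
```python
from h import *
d=load('top0'); c=d['image'][115:275,285:435]
cv2.imwrite('pics/c1.png',cv2.resize(c,None,fx=3.75,fy=3.75,interpolation=cv2.INTER_CUBIC))
```

```text
(no output)
```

View pics/c1.png

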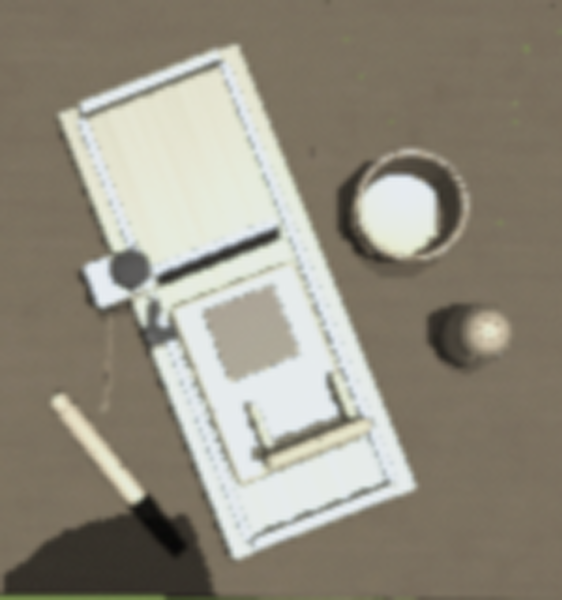

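Crop pixels: bed corners at (60,113), (238,45), (413,487) and (238,558), knob centre at (131,270), plate top from (268,462) to (372,424). The pen lies left of the rear half, and the cup and salt shaker are on the right. I'll fit the slicer pose from these.

Run:
```python
from h import *
from scipy.optimize import least_squares
d=load('top0')
px=np.array([(60,113),(238,45),(413,487),(238,558),(131,270),(320,445)])/3.75+[285,115]-0.37
L=np.array([(.15,.065,.045),(.15,-.065,.045),(-.17,-.065,.045),(-.17,.065,.045),(.03,.058,.087),(-.115,-.01,.108)])
def W(p,l):
    c,s=np.cos(p[2]),np.sin(p[2]); return np.array([p[0]+c*l[0]-s*l[1],p[1]+s*l[0]+c*l[1],l[2]])
f=lambda p:np.concatenate([np.array(proj(d,W(p,l)))-u for l,u in zip(L,px)])
r=least_squares(f,[.5,-.18,.35]); print(r.x,np.round(r.fun.reshape(-1,2),2).tolist())
for n,i in(('knob',4),('plate',5)): print(n,atz(d,*px[i],L[i][2]),W(r.x,L[i]))
print('push',W(r.x,(-.12,-.01,.083)),'behind60',W(r.x,(-.15,-.01,.083)))
for n,u,z in(('penA',(60,400),.015),('penB',(180,550),.015),('salt',(487,332),.09),('cup',(412,205),.063)): print(n,atz(d,*(np.array(u)/3.75+[285,115]),z))
from scipy.spatial.transform import Rotation as R
print(R.from_rotvec(status.sense()['orientation']).as_matrix().round(3))
```

```text
[ 0.56864168 -0.17890618  0.38628059] [[-1.23, -0.78], [0.15, -1.87], [2.18, 1.11], [-0.92, 1.77], [-0.14, -0.27], [-0.07, -0.07]]
knob [ 0.57394371 -0.11422625  0.087     ] [ 0.57457993 -0.11387744  0.087     ]
plate [ 0.46572208 -0.23166723  0.108     ] [ 0.46588271 -0.2314951   0.108     ]
push [ 0.46125113 -0.23337883  0.083     ] behind60 [ 0.43346163 -0.2446812   0.083     ]
penA [ 0.49128685 -0.0670291   0.015     ]
penB [ 0.39232072 -0.14856051  0.015     ]
salt [ 0.53619335 -0.3378624   0.09      ]
cup [ 0.61896352 -0.2951237   0.063     ]
[[ 0.91   0.414 -0.   ]
 [ 0.414 -0.91   0.001]
 [ 0.    -0.001 -1.   ]]
```

Fit residuals are within about 2 px, and the knob and plate measured directly agree with the fit to under 1 mm. The tool's closing line is 2.3° off the slicer's y axis. I'll move over the knob with the fingers closing.

Request:
{"fn": "send_rows", "kwargs": {
  "series": [0.56,0.81,0,-0.5,-1,0.56,0.81,0,0,-1,0.56,0.81,0,0,-1,0.56,0.81,0,0,-1,0.56,0.81,0,0,-1,0.56,0.81,0,0,-1,0.56,0.81,0,0,-1,0.56,0.81,0,0,-1],
  "squeeze": 30
}}

```text
time: 0.77
position: [0.4385, -0.3079, 0.2013]
orientation: [-3.083, -0.603, 0.0]
ft_force: [0.5, -0.4, 0.6]
width: -0.001
```

Request:
{"fn": "send_rows", "kwargs": {
  "series": [0.56,0.81,0,0,-1,0.56,0.81,0,0,-1,0.56,0.81,0,0,-1,0.56,0.81,0,0,-1,0.56,0.81,0,0,-1,0.3,0.4,-0.3,0,-1,0,0,-0.5,0,-1,0,0,0,0,-1]
}}

```text
time: 1.43
position: [0.5607, -0.1299, 0.1663]
orientation: [-3.08, -0.607, 0.007]
ft_force: [-0.3, 0.8, -1.0]
width: 0.0
```

Request:
{"fn": "send_rows", "kwargs": {
  "series": [0.33,0.4,-0.5,0,-1,0,0,-0.5,0,-1,0,0,-0.4,0,-1,0,0,0,0,-1,0,0,0,0,-1]
}}

```text
time: 1.85
position: [0.5746, -0.1162, 0.1137]
orientation: [-3.083, -0.602, 0.002]
ft_force: [0.5, -0.2, 0.5]
width: -0.002
```

Run:
```python
from h import *
d=snap('top','t1');e=snap('side','s1'); s=status.sense(); print(s['position'],s['ft_force'])
u=proj(e,(0.574,-0.114,.087)); v=proj(d,(0.574,-0.114,.087)); print(u,v,proj(e,s['position']),proj(d,s['position']))
def crop(d,u): 
    x,y=int(u[0])-65,int(u[1])-65; print(x,y); return cv2.resize(d['image'][y:y+130,x:x+130],(400,400),interpolation=cv2.INTER_CUBIC)
cv2.imwrite('pics/c2.png',np.hstack([crop(d,v),crop(e,u)]))
```

```text
[ 0.57552369 -0.11641391  0.11481   ] [ 0.25648174  0.84575748 -0.7606938 ]
[np.float64(304.39630844776246), np.float64(200.58849329082494)] [np.float64(319.4679384918072), np.float64(186.60532794940295)] [np.float64(303.76808250604455), np.float64(190.22046976395592)] [np.float64(320.2854757828918), np.float64(184.89308700407753)]
254 121
239 135
```

View pics/c2.png

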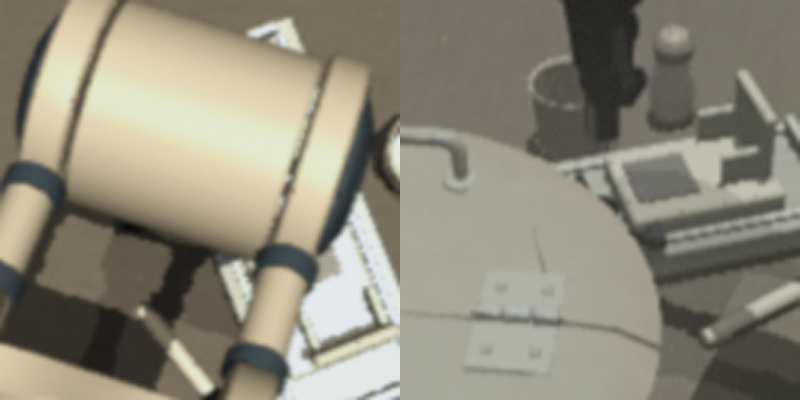

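Run:
```python
from h import *
e=load('s1'); print(proj(e,(.536,-.338,.09)),proj(e,(.6190,-.295,.063)), proj(e,(.4658,-.2317,.108)))
im=e['image'].copy()[150:215,270:345]
im=cv2.resize(im,None,fx=8,fy=8,interpolation=cv2.INTER_CUBIC)
cv2.imwrite('pics/c3.png',cv2.convertScaleAbs(im,alpha=1.5,beta=20))
```

```text
[np.float64(328.3189734222306), np.float64(144.66721386175215)] [np.float64(294.69156792299304), np.float64(160.75434989021073)] [np.float64(354.8567411048788), np.float64(164.90800851085612)]
```

View pics/c3.png

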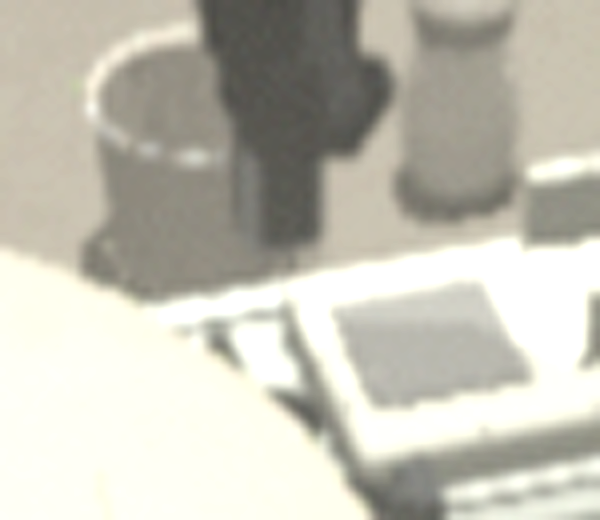

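Run:
```python
from h import *
e=load('side0');d=load('top0'); 
for z in(.201,.214,.23): print(z,proj(e,(.2586,-.5686,z)),proj(d,(.2586,-.5686,z)))
y=np.array([.414,-.91,0])*.0425
for s in(1,-1): p=np.array([.2586,-.5686,.214])+s*y; print(proj(e,p),proj(d,p))
a=cv2.resize(e['image'][0:75,400:500],None,fx=4,fy=4,interpolation=cv2.INTER_CUBIC)
b=cv2.resize(d['image'][320:395,520:620],None,fx=4,fy=4,interpolation=cv2.INTER_CUBIC)
cv2.imwrite('pics/c4.png',cv2.convertScaleAbs(np.hstack([a,b]),alpha=1.8,beta=20))
e=load('s1');s=status.sense()['position']
for dz in(0,.01,.02,.03):print(dz,proj(e,s+[0,0,dz]))
```

```text
0.201 [np.float64(434.00457080148317), np.float64(71.77118174485935)] [np.float64(539.1987337077139), np.float64(337.86731526491315)]
0.214 [np.float64(434.85815841617494), np.float64(67.36151792624818)] [np.float64(542.2771655512804), np.float64(339.50606865566067)]
0.23 [np.float64(435.924671129236), np.float64(61.851875515875776)] [np.float64(546.1915854463607), np.float64(341.5898467614775)]
[np.float64(427.1055046756528), np.float64(61.26320859458977)] [np.float64(561.5598186738924), np.float64(330.9584531470115)]
[np.float64(442.9952800086702), np.float64(73.76225323588564)] [np.float64(522.9884336376285), np.float64(348.05637877112747)]
0 [np.float64(303.76808250604455), np.float64(190.22046976395592)]
0.01 [np.float64(303.74348043031716), np.float64(186.67496431957412)]
0.02 [np.float64(303.71855020439676), np.float64(183.08216781288596)]
0.03 [np.float64(303.69328521874814), np.float64(179.44112771683368)]
```

View pics/c4.png

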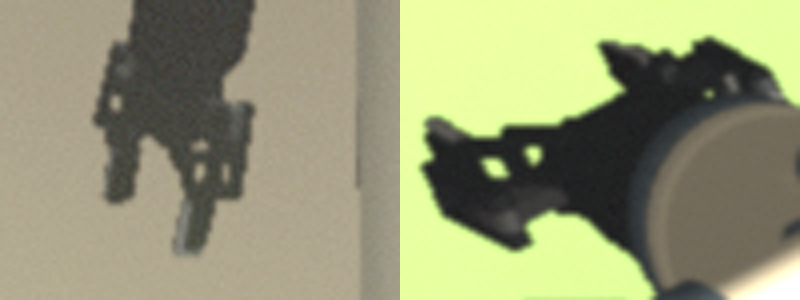

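Both views put the fingertips about 28 mm higher than the reported TCP, while the x/y position agrees. The camera fits the cup, salt shaker and plate well, so I trust the picture. I'll descend slowly and let the force reading show where contact is.

Request:
{"fn": "send_rows", "kwargs": {
  "series": [-0.02,0.05,-0.2,0,-1,0,0,-0.2,0,-1,0,0,-0.15,0,-1,0,0,0,0,-1]
}}

```text
time: 2.28
position: [0.5735, -0.1135, 0.0901]
orientation: [-3.082, -0.604, 0.003]
ft_force: [-0.4, 0.3, -0.3]
width: -0.001
```

Request:
{"fn": "send_rows", "kwargs": {
  "series": [0,0,-0.05,0,-1,0,0,-0.05,0,-1,0,0,-0.05,0,-1,0,0,0,0,-1]
}}

```text
time: 2.62
position: [0.5743, -0.1137, 0.0852]
orientation: [-3.083, -0.604, 0.0]
ft_force: [0.3, 0.0, -0.1]
width: -0.003
```

Request:
{"fn": "send_rows", "kwargs": {
  "series": [0,0,-0.05,0,-1,0,0,-0.05,0,-1,0,0,0,0,-1]
}}

```text
time: 2.87
position: [0.5742, -0.1137, 0.0811]
orientation: [-3.083, -0.604, 0.0]
ft_force: [-0.1, -0.0, 0.2]
width: -0.002
```

Request:
{"fn": "send_rows", "kwargs": {
  "series": [0,0,-0.05,0,-1,0,0,-0.05,0,-1,0,0,0,0,-1]
}}

```text
time: 3.12
position: [0.5741, -0.1137, 0.0771]
orientation: [-3.083, -0.604, 0.001]
ft_force: [0.9, 0.2, -0.7]
width: 0.003
```

Request:
{"fn": "send_rows", "kwargs": {
  "series": [0,0,-0.05,0,-1,0,0,-0.05,0,-1,0,0,0,0,-1]
}}

```text
time: 3.37
position: [0.5741, -0.1137, 0.0731]
orientation: [-3.083, -0.604, 0.001]
ft_force: [-0.6, -0.7, -0.3]
width: -0.003
```

No contact at 0.073, which agrees with the image. Continuing down.

Request:
{"fn": "send_rows", "kwargs": {
  "series": [0,0,-0.05,0,-1,0,0,-0.05,0,-1,0,0,-0.05,0,-1,0,0,0,0,-1]
}}

```text
time: 3.7
position: [0.5741, -0.1137, 0.067]
orientation: [-3.083, -0.604, 0.001]
ft_force: [-0.1, 0.4, -0.6]
width: -0.001
```

Request:
{"fn": "send_rows", "kwargs": {
  "series": [0,0,-0.05,0,-1,0,0,-0.05,0,-1,0,0,0,0,-1]
}}

```text
time: 3.95
position: [0.5741, -0.1137, 0.0631]
orientation: [-3.083, -0.604, 0.001]
ft_force: [1.0, -0.7, -0.0]
width: 0.003
```

Run:
```python
from h import *
e=snap('side','s2'); p=status.sense()['position'];print(p,status.sense()['ft_force'])
for dz in(0,.015,.02,.025,.03):print(dz,(np.array(proj(e,p+[0,0,dz]))-[270,150])*8)
im=cv2.resize(e['image'][150:215,270:345],None,fx=8,fy=8,interpolation=cv2.INTER_CUBIC)
cv2.imwrite('pics/c5.png',cv2.convertScaleAbs(im,alpha=1.5,beta=20))
```

```text
[ 0.57419365 -0.11368803  0.0632581 ] [-0.43691892 -0.66936037 -0.65105237]
0 [274.74276833 468.96193302]
0.015 [274.50018904 429.02324971]
0.02 [274.41828438 415.53832061]
0.025 [274.33584879 401.96598025]
0.03 [274.25287711 388.30537593]
```

View pics/c5.png

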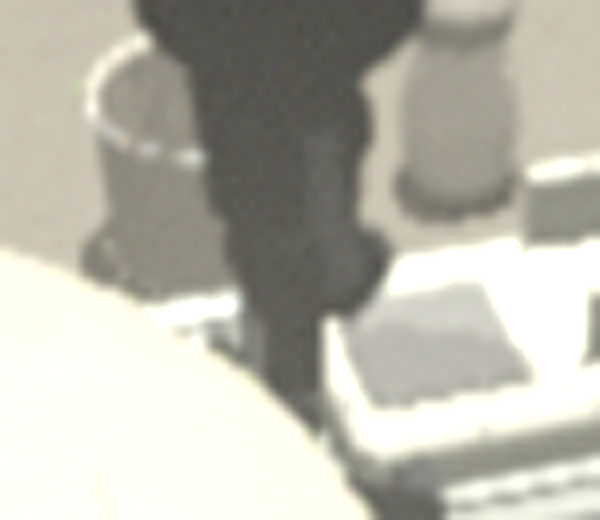

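The tip is now just at the lid's edge, around (290,400) in the crop, so roughly 0.09 high. Continuing in small steps.

Request:
{"fn": "send_rows", "kwargs": {
  "series": [0,0,-0.05,0,-1,0,0,0,0,-1]
}}

```text
time: 4.17
position: [0.5742, -0.1137, 0.0612]
orientation: [-3.083, -0.604, 0.0]
ft_force: [0.2, 0.5, -0.2]
width: 0.001
```

Request:
{"fn": "send_rows", "kwargs": {
  "series": [0,0,-0.05,0,-1,0,0,0,0,-1]
}}

```text
time: 4.33
position: [0.5742, -0.1137, 0.0592]
orientation: [-3.083, -0.604, 0.0]
ft_force: [0.0, -0.9, 0.4]
width: 0.003
```

Request:
{"fn": "send_rows", "kwargs": {
  "series": [0,0,-0.05,0,-1,0,0,0,0,-1]
}}

```text
time: 4.5
position: [0.5742, -0.1137, 0.0571]
orientation: [-3.083, -0.604, 0.0]
ft_force: [-0.2, -0.0, -0.4]
width: -0.002
```

Request:
{"fn": "send_rows", "kwargs": {
  "series": [0,0,-0.05,0,-1,0,0,0,0,-1]
}}

```text
time: 4.67
position: [0.5744, -0.1137, 0.0553]
orientation: [3.083, 0.604, 0.0]
ft_force: [-1.1, -0.9, -0.0]
width: -0.001
```

Request:
{"fn": "send_rows", "kwargs": {
  "series": [0,0,-0.05,0,-1,0,0,0,0,-1]
}}

```text
time: 4.83
position: [0.5744, -0.1137, 0.0533]
orientation: [3.083, 0.604, 0.0]
ft_force: [-0.3, 0.6, 0.3]
width: 0.005
```

Request:
{"fn": "send_rows", "kwargs": {
  "series": [0,0,-0.05,0,-1]
}}

```text
time: 4.92
position: [0.5744, -0.1137, 0.0517]
orientation: [3.083, 0.604, 0.0]
ft_force: [-0.8, 0.8, 3.7]
width: 0.004
```

Request:
{"fn": "send_rows", "kwargs": {
  "series": [0,0,-0.05,0,-1]
}}

```text
time: 5.0
position: [0.5744, -0.1137, 0.0495]
orientation: [3.083, 0.604, 0.0]
ft_force: [-0.5, 1.6, 2.5]
width: 0.0
```

Contact shows only while moving, at about 3–4 N. That matches the pin's friction. I'll keep going until the force rises at the end stop.

Request:
{"fn": "send_rows", "kwargs": {
  "series": [0,0,-0.05,0,-1]
}}

```text
time: 5.08
position: [0.5744, -0.1137, 0.0474]
orientation: [3.083, 0.604, 0.0]
ft_force: [0.3, 0.3, 2.2]
width: 0.0
```

Request:
{"fn": "send_rows", "kwargs": {
  "series": [0,0,-0.04,0,-1]
}}

```text
time: 5.17
position: [0.5744, -0.1137, 0.0457]
orientation: [-3.083, -0.604, -0.0]
ft_force: [0.6, 0.9, 3.1]
width: -0.003
```

Request:
{"fn": "send_rows", "kwargs": {
  "series": [0,0,-0.03,0,-1]
}}

```text
time: 5.25
position: [0.5746, -0.1135, 0.0448]
orientation: [-3.083, -0.603, -0.001]
ft_force: [-1.4, 6.8, 25.5]
width: -0.003
```

Request:
{"fn": "send_rows", "kwargs": {
  "series": [0,0,-0.03,0,-1]
}}

```text
time: 5.33
position: [0.5749, -0.1133, 0.0444]
orientation: [-3.083, -0.603, -0.002]
ft_force: [-6.7, 9.8, 40.0]
width: -0.0
```

The end stop was reached at reported z≈0.045. First contact at about 0.057 gives the full 12 mm of travel, so the true tip sits 30 mm above the reported z. I'll back off, rise and go behind the plate.

Request:
{"fn": "send_rows", "kwargs": {
  "series": [0,0,0.15,0,-1,0,0,0.4,0,-1,0,0,0.8,0,-1,0,0,0.7,0,-1,-0.35,-0.32,0,0,-1,-0.7,-0.65,0,0,-1,-0.7,-0.65,0,0,-1,-0.7,-0.65,0,0,-1]
}}

```text
time: 6.0
position: [0.4751, -0.2051, 0.1253]
orientation: [3.083, 0.606, -0.0]
ft_force: [0.7, -1.0, -0.3]
width: 0.002
```

Request:
{"fn": "send_rows", "kwargs": {
  "series": [-0.7,-0.65,0,0,-1,-0.4,-0.37,0,0,-1,0,0,0,0,-1,0,0,0,0,-1]
}}

```text
time: 6.33
position: [0.4316, -0.246, 0.1254]
orientation: [-3.084, -0.6, 0.0]
ft_force: [1.3, 0.8, -0.2]
width: -0.001
```

Run:
```python
from h import *
e=snap('side','s3');d=snap('top','t3'); p=status.sense()['position'];print(p)
q=np.array([p[0],p[1],p[2]+.03]); print('tip px',proj(e,q),proj(d,q),'knob',proj(e,(.574,-.114,.075)),proj(d,(.574,-.114,.075)),proj(d,(.574,-.114,.087)))
a=cv2.resize(e['image'][120:220,285:395],(440,400),interpolation=cv2.INTER_CUBIC)
b=cv2.resize(d['image'][150:250,290:380],(360,400),interpolation=cv2.INTER_CUBIC)
cv2.imwrite('pics/c6.png',cv2.convertScaleAbs(np.hstack([a,b]),alpha=1.2,beta=10))
```

```text
[ 0.43277335 -0.24506948  0.1254111 ]
tip px [np.float64(370.5205524603911), np.float64(146.02112902169935)] [np.float64(378.0840743153415), np.float64(248.87774902227434)] knob [np.float64(304.42009789129884), np.float64(204.6350279754313)] [np.float64(319.56712356630084), np.float64(187.04672542737222)] [np.float64(319.4679384918072), np.float64(186.60532794940295)]
```

View pics/c6.png

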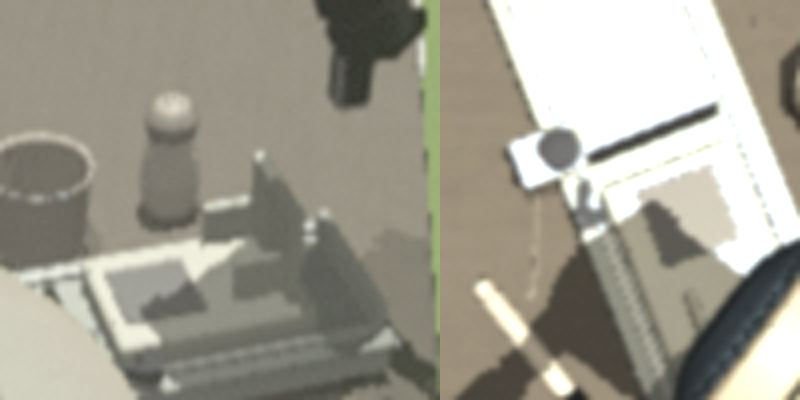

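The fingertip appears at side pixel (372,146), against a predicted (370,146), so the 30 mm offset holds. It's about 2 cm behind the plate. The knob is still in place and nothing else has been disturbed. I'll descend behind the plate to a real height of about 0.07.

Request:
{"fn": "send_rows", "kwargs": {
  "series": [0,0,-0.6,0,-1,0,0,-0.6,0,-1,0,0,-0.5,0,-1,0,0,-0.4,0,-1,0,0,0,0,-1]
}}

```text
time: 6.85
position: [0.4318, -0.2436, 0.0389]
orientation: [-3.08, -0.606, 0.004]
ft_force: [-0.8, 1.3, -0.1]
width: -0.002
```

Request:
{"fn": "send_rows", "kwargs": {
  "series": [0.185,0.075,0,0,-1,0.115,0.05,0,0,-1,0.1,0.04,0,0,-1]
}}

```text
time: 7.1
position: [0.4501, -0.2386, 0.0426]
orientation: [3.081, 0.605, 0.002]
ft_force: [-0.4, 0.5, 0.4]
width: -0.0
```

Request:
{"fn": "send_rows", "kwargs": {
  "series": [0.1,0.04,0,0,-1,0.1,0.04,0,0,-1]
}}

```text
time: 7.27
position: [0.4571, -0.2355, 0.0422]
orientation: [3.082, 0.605, 0.001]
ft_force: [-3.8, -2.7, 2.7]
width: 0.002
```

Request:
{"fn": "send_rows", "kwargs": {
  "series": [0.1,0.04,0,0,-1,0.1,0.04,0,0,-1]
}}

```text
time: 7.43
position: [0.4646, -0.2323, 0.0418]
orientation: [3.083, 0.604, -0.0]
ft_force: [-4.8, -2.6, 2.9]
width: -0.001
```

Request:
{"fn": "send_rows", "kwargs": {
  "series": [0.116,0.047,0,0,-1,0.116,0.047,0,0,-1,0.116,0.047,0,0,-1,0.116,0.047,0,0,-1,0.116,0.047,0,0,-1,0.116,0.047,0,0,-1,0.116,0.047,0,0,-1]
}}

```text
time: 8.02
position: [0.4966, -0.2191, 0.0416]
orientation: [-3.083, -0.604, 0.001]
ft_force: [-7.3, -3.4, 6.0]
width: 0.0
```

Request:
{"fn": "send_rows", "kwargs": {
  "series": [0.116,0.047,0,0,-1,0.116,0.047,0,0,-1,0.116,0.047,0,0,-1,0.116,0.047,0,0,-1,0.116,0.047,0,0,-1,0.116,0.047,0,0,-1]
}}

```text
time: 8.52
position: [0.5245, -0.2077, 0.0416]
orientation: [-3.083, -0.604, 0.001]
ft_force: [-6.3, -2.1, 5.7]
width: 0.004
```

Request:
{"fn": "send_rows", "kwargs": {
  "series": [0.116,0.047,0,0,-1,0,0,0,0,-1]
}}

```text
time: 8.68
position: [0.5296, -0.2056, 0.0415]
orientation: [-3.083, -0.604, 0.001]
ft_force: [-4.5, -3.2, 3.7]
width: 0.0
```

The carriage is at about 0.085 travel. I'll back off gently past the pin position, then rise.

Request:
{"fn": "send_rows", "kwargs": {
  "series": [-0.12,-0.048,0,0,-1,-0.12,-0.048,0,0,-1,-0.12,-0.048,0,0,-1,-0.12,-0.048,0,0,-1,-0.12,-0.048,0,0,-1,-0.12,-0.048,0,0,-1,-0.12,-0.048,0,0,-1]
}}

```text
time: 9.27
position: [0.4955, -0.2198, 0.0415]
orientation: [3.083, 0.603, 0.001]
ft_force: [0.5, 0.2, -0.4]
width: -0.005
```

Request:
{"fn": "send_rows", "kwargs": {
  "series": [-0.2,-0.08,0,0,-1,-0.2,-0.08,0,0,-1,-0.2,-0.08,0,0,-1,0,0,0,0,-1]
}}

```text
time: 9.6
position: [0.4699, -0.2294, 0.0414]
orientation: [-3.083, -0.602, 0.001]
ft_force: [0.3, 0.5, 1.1]
width: -0.001
```

Request:
{"fn": "send_rows", "kwargs": {
  "series": [0,0,0.5,0,-1,0,0,0.8,0,-1,0,0,0.8,0,-1,-0.2,-0.5,0.5,0,-1,-0.5,-0.8,0,0,-1,-0.5,-0.8,0,0,-1,-0.5,-0.8,0,0,-1,-0.3,-0.5,0,0,-1]
}}

```text
time: 10.27
position: [0.39, -0.3677, 0.1458]
orientation: [3.082, 0.602, 0.0]
ft_force: [0.5, 0.1, -0.2]
width: -0.004
```

Request:
{"fn": "send_rows", "kwargs": {
  "series": [-0.5,-0.8,0,0,-1,-0.3,-0.5,0,0,-1,0,0,0,0,-1,0,0,0,0,-1]
}}

```text
time: 10.6
position: [0.359, -0.4179, 0.1454]
orientation: [-3.084, -0.6, -0.0]
ft_force: [-0.7, 0.5, 0.0]
width: 0.001
```

Run:
```python
from h import *
e=snap('side','s4');d=snap('top','t4'); p=status.sense();print(p['time'],p['position'],p['ft_force'])
c,s=np.cos(.38628),np.sin(.38628)
for t in(0,.055,.085):
  x,y=-.115+t,-.01; w=(.56864+c*x-s*y,-.17891+s*x+c*y,.108); print(t,'crop top px',((np.array(proj(d,w))-[285,115])*3.2+[0,0]).round(1))
a=cv2.resize(d['image'][115:275,285:435],None,fx=3.2,fy=3.2,interpolation=cv2.INTER_CUBIC)
b=cv2.resize(e['image'][110:280,270:370],(301,512),interpolation=cv2.INTER_CUBIC)
cv2.imwrite('pics/c7.png',np.hstack([a,b]))
```

```text
10.7 [ 0.35984868 -0.41646735  0.14539949] [-0.38410573  0.45502975 -0.11751035]
0 crop top px [271.6 378.3]
0.055 crop top px [243.2 307. ]
0.085 crop top px [227.7 268.3]
```

View pics/c7.png

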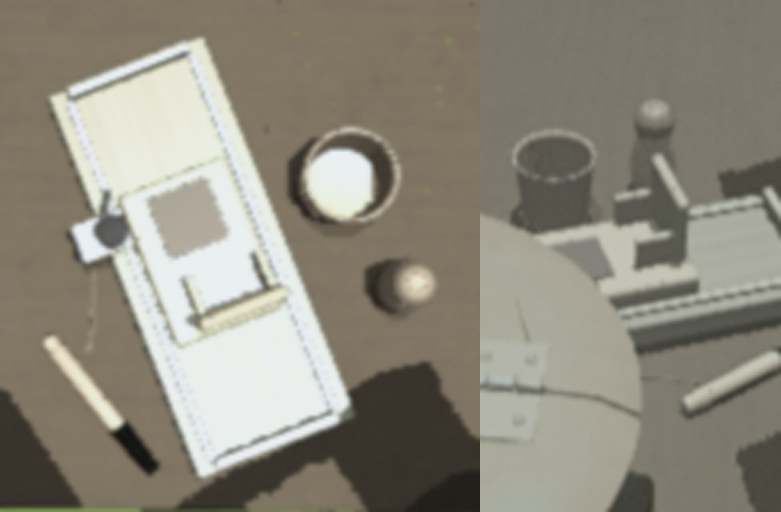

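The plate-top centre is at crop (242,308), against a predicted (243,307) for 0.055 travel. The blade slot is covered, the catch rests against the pin, and the pen, cup and salt shaker haven't moved. Handing in.

```bash
python3 -c "
from station import order; print(order.job_done())"
```

```text
the job is handed in; nothing more can be done
None
```

The slicer is parked: the carriage is resting against the stop pin, about half-way along, and covers the blade. I pressed the pin down to its end stop, pushed the carriage to about 0.085 m by the handle plate, then backed away and let the spring bring it back. I handed the job in at about 10.7 s.

**Last checks:**
- **Carriage:** in the last top picture the handle plate is within 1 px of where it should be at 0.055 m travel.
- **Other items:** the cup, salt shaker and pen stand where they were. I did not look at the timer again, but the arm never went near it.
- **Robot:** it is clear of everything, with the wrist force at about zero.

**What disagreed or was not ideal:**
- **Fingertip height:** the real fingertips sit about 30 mm above the reported tool height. The pictures showed this, and the pin contact and the height behind the plate both agreed with it, so I allowed for it.
- **Force on the pin:** one step went slightly too far at the end stop, so the wrist force reached about 40 N for a moment before I backed off. The brief asks for nothing to be forced hard there, so this was more than I wanted.
- **Pin depth:** the pin's full 12 mm travel is inferred from where contact and the end stop were felt, and from the carriage holding. I did not measure it directly.

I viewed 9 pictures.

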